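Load a block in the planing jig, screw slack taken up

TASK

Crank the jaw of the planing jig, which stands too close for the new block, back by at least 22 mm, stand the longer spruce block upright and lengthwise on the bed between jaw and sprung stop, and let go of it. Then crank the jaw in from the open side until the block is pressed gently on the stop, its plunger given by about 1.5 mm (12 N; more than 30 N at any time bruises the wood), finish with a closing turn so that no slack is left in the screw, let go, and leave the other things on the bench alone.

Things in the scene. Friction and masses are not known exactly. Their poses are not given: they have to be found in the camera images.
- jig: planing jig fixed to the bench: dark wooden bed 340 x 84 x 20 mm; origin at the centre of its underside; its x runs along the bed (and the screw) from the crank end (-x) to the sprung stop (+x), its z up. The bed's top is 20 mm above the bench. The crank's gearbox (58 x 58 mm, top 58 mm above the bench) is centred 135 mm from the origin towards -x
- crank_axis (a point): point on the upright axis of the crank wheel (steel disc, 80 mm across, its top 72 mm above the bench), at the height of the middle of the handle, 91 mm above the bench; axes as the jig's
- crank (a joint): angle of the crank (rad), 0 at the start, growing clockwise as seen from above; range -5.0 to 2.0. Clockwise closes the jaw (towards the stop, the jig's +x), counter-clockwise opens it. The quick-action screw moves its nut 40 mm per turn (6.37 mm/rad); dry friction of about 0.09 N m (3 N at the handle) keeps it where it is left
- handle_mid (a point): middle of the crank handle: an upright black sleeve 16 mm across and 36 mm tall (73 to 109 mm above the bench) that spins freely on its pin, 30 mm off the crank's axis; at crank 0 it stands on the jig's +y side of the axis
- jaw (a joint): travel of the jaw (m) along the jig's x, growing as it closes towards the stop; range -0.030 to 0.014. The jaw drags with 10 N of friction (2.1 N more at the handle), so that it stays where it is left, even against the stop's spring. Once it is back by 22 mm the block fits in with 5 mm or more to spare
- jaw_face (a point): centre of the jaw's flat front face, which looks to the stop (the jig's +x), 40 mm above the bench; the steel jaw is 50 mm wide, top 58 mm above the bench; axes as the jig's
- drive_pin (a point): brass drive pin of the screw's nut (6 mm thick along the screw), which stands up between two lugs on top of the jaw carriage and pushes the jaw one way or the other; it follows the crank exactly. This point is at the pin's centre, about 50 mm above the bench
- slot_mid (a point): middle of the 10 mm slot between the two lugs on the jaw carriage; axes as the jig's. The pin has 4 mm of slack in it: at +2 mm along the jig's x it bears on the closing lug (slack out for closing), at -2 mm on the opening lug; it starts anywhere between
- stop: sprung stop on the bed: steel post 44 mm wide, 40 mm tall; a brass plunger disc (24 mm across, centre 20 mm above the bed) faces the jaw. Origin on the bed's top, 32 mm in front of the post; axes as the jig's. The free disc's face is anywhere from above the origin to 10 mm nearer the post, not measured: find it by feel. It gives along +x by 1 mm per 8 N, 9 mm at most
- block_center (a point): centre of the spruce block to be loaded: 60 mm long (its x) x 26 mm wide (its y) x 40 mm tall (its z), about 40 g, standing upright on the bench. Either end may face the stop
- short_block_center (a point): centre of another spruce block, 36 x 26 x 30 mm tall: to be left alone
- strip_center (a point): centre of a maple strip 150 x 22 x 12 mm: to be left alone
- tin: open aluminium tin, 68 mm across and 45 mm tall, origin under its middle: to be left alone
- varnish: amber bottle, 56 mm across, 130 mm tall, origin under its middle: to be left alone
- jar: glass jar, 70 mm across, 75 mm tall, origin under its middle: to be left alone
- screwdriver: screwdriver lying on the bench: to be left alone
- mallet: wooden mallet lying on the bench: to be left alone
Things that resemble listed ones, but are neither listed nor needed, are in the scene too. What is shaped like the part that bears block_center but pink or red is not meant.

How it is judged:
By the outcome, as a careful person would: the job done as asked, in the order asked, and still so for the second after the job is handed in, with the robot touching nothing.
It also fails if it takes over 72 s, if anything falls off the work surface, if the arm or the gripper's body presses on something with over 40 N, if the wrist force passes 120 N, or if a joint passes its speed limit or range.

ROBOT

A 6-joint arm with a two-finger parallel gripper is mounted at the origin on the work surface. World frame = base frame: x ahead of the robot, y to its left, z up, the work surface at z = 0. Lengths are in mm, angles in rad, forces in N, time in s.
With the tool pointing down it reaches from about 275 to 1000 mm from the base axis. Payload 8.4 kg.
Tool frame: the origin (TCP) lies at the centre of the arm's flange, where the gripper is bolted on; the fingertips stand 173 mm ahead of it and the grasp point (between the pads) lies 155 mm ahead of it; z points along the fingers, y is the direction in which the jaws open and shut (so a half turn about z gives the same grasp; the last joint's range is limited). The gripper opens to 85 mm and grips with 20 to 120 N. Pads are 22 mm wide; open, the fingers measure 114 mm over their backs; the gripper's body (76 mm by 85 mm) begins 54 mm behind the grasp point. The pads swing forward as they close: fully open they stand 13 mm farther back than shut.
Start: joints at [-1.135, 0.353, 1.633, -0, 1.155, -0.002], TCP at [264.967, -566.058, 404.681] pointing down, gripper open.
Joint ranges: [-2.63, 2.63], [-0.92, 2.1], [0.06, 2.66], [-1.3, 4.44], [0, 2.69], [-3.02, 3.02]. Speed limits (rad/s): [2.22, 2.22, 2.79, 3.14, 3.14, 3.14].

INTERFACE

Orientations are given as [roll, pitch, yaw] about the fixed x, y, z axes, in that order (R = Rz(yaw) Ry(pitch) Rx(roll)).
In Python, from rig import sense, grab_frame, camera_model, sign_off gives the robot as it stands. The module is installed in compiled form; this text tells all that it offers.
- The arm moves only by the tool step_arm, never from a script. Its argument "commands" is a list of rows, each a list of 3 entries, a list of its own where there are three numbers: the shift along the tool's x, y, z in mm, then the turn about the tool's z in rad, then the opening, from 0 (shut) to 1 (fully open). A call has 1 to 20 rows; each row shifts and turns the pose as measured when the row begins, along the tool's axes as they then stand; what a row does not reach is not made up. A row lasts 1/8 s, in which the tool goes at most 62.5 mm and 10.7 degrees, less where a joint would pass 70% of its speed; a pose out of reach is approached as far as the arm can. A call with a gripper value outside its range is refused whole. The fingers move at their own pace and stop on an object; "force" is the grip in N (left out, the last holds). Time passes only in rows, so rows that do not move let the fingers close. It gives the time, the measured TCP pose, the force and the opening at its end, in the units of the state.
- sense(): the state, without advancing time (a new reading comes with each control period).
- grab_frame(name): name is "scene" or "top" or "wrist"; returns the picture (420x560x3 uint8, blue, green, red); there is no depth.
- camera_model(name): a dict with "fx", "fy", "cx", "cy" (pixels), "R" (3x3) and "t" (3): a world point X has camera coordinates R X + t. Camera axes: x right, y down, z forward; pixel columns grow to the right and rows downward; lengths in mm; the calibration is good to about 2 mm. A picture is of the moment at which its call begins: read the wrist's pose just before it. camera_model takes no time and is no camera call; for the wrist camera it gives the pose at the moment of the call.
- sign_off(): hands the job in, once; it reports no verdict.
The state is a dict: "clock": time; "qpos": joint angles; "qvel": joint speeds; "joint_efforts": joint torques, N m; "eef_pos": TCP position; "tcp_rot": TCP orientation; "contact_force": force on the tool from outside, world axes, zero at the start; "wrist_torque": the same for the moment, N m; "opening": opening from 0.0 (shut) to 1.0 (fully open).
Only numpy, scipy, OpenCV 4.12 (cv2) and the standard library are available. Lean on these libraries where they do the work, as an engineer would, in place of code of your own. Each camera call takes 0.05 s, during which the arm holds its last target. There are 200 camera calls.

## Working session

There is one attempt and no reset: what is moved stays moved. The work goes in short steps, Python scripts to look and compute and a tool call to move; the robot and the scene stay as the last step left them, time stands still between calls to the robot, and variables do not carry over. Pictures are saved under pics/ and viewed, about 8 in all and at most 12, crops included, and the job is handed in when it is done.

Besides the shell and the picture viewer there is one more tool, called after "Emit:" in YAML: its name, and indented under it one key for each argument. step_arm: Moves the arm, as the interface text tells. Its arguments: {"type":"object","properties":{"commands":{"type":"array","items":{"type":"array"}},"force":{"type":"number"}},"required":["commands"]}

```bash
mkdir -p pics
cat > h.py <<'E'
import numpy as np, cv2
from rig import sense, grab_frame, camera_model, sign_off
def save(cam,name,crop=None,scale=1):
    m=camera_model(cam); im=grab_frame(cam); cv2.imwrite(f'pics/{name}_raw.png',im)
    import pickle; pickle.dump(m,open(f'pics/{name}.pkl','wb'))
    if crop: im=im[crop[1]:crop[3],crop[0]:crop[2]]
    cv2.imwrite(f'pics/{name}.png',cv2.resize(im,None,fx=scale,fy=scale,interpolation=cv2.INTER_CUBIC))
    return m
def back(m,u,v,z):
    R=np.array(m['R']);t=np.array(m['t']).ravel()
    c=-R.T@t; d=R.T@np.array([(u-m['cx'])/m['fx'],(v-m['cy'])/m['fy'],1])
    return c+d*(z-c[2])/d[2]
def proj(m,X):
    p=np.array(m['R'])@np.array(X)+np.array(m['t']).ravel()
    return m['fx']*p[0]/p[2]+m['cx'],m['fy']*p[1]/p[2]+m['cy']
def load(name):
    import pickle; return pickle.load(open(f'pics/{name}.pkl','rb'))
E
python3 -c "
from h import *
m=save('top','top0',None,1.4);save('scene','scene0',None,1.4);print(m);print(sense())"
```

```text
{'fx': 384.9383916523562, 'fy': 384.9383916523562, 'cx': 278.469695338953, 'cy': 212.6674089045634, 'R': array([[-0.02005811, -0.99974059,  0.01079003],
       [-0.98243003,  0.01770561, -0.18578951],
       [ 0.18555027, -0.01432704, -0.98253032]]), 't': array([   3.54182719,  554.42997605, 1022.2676458 ])}
{'clock': 0.1, 'qpos': array([-1.13542578e+00,  3.53576397e-01,  1.63405117e+00, -2.69741925e-05,
        1.15520269e+00, -2.42192146e-03]), 'qvel': array([-0.00143142, -0.00163741, -0.00072218,  0.0018183 , -0.00068166,
       -0.00057872]), 'joint_efforts': array([-1.08232045e-03, -6.06357622e+01, -3.42818928e+01, -4.52097666e-06,
        4.02624326e-03, -2.99541546e-05]), 'eef_pos': array([ 264.85910187, -565.87461594,  404.04185767]), 'tcp_rot': array([-3.14035500e+00,  2.16671303e-05,  4.37803388e-01]), 'contact_force': array([ 0.06915436, -0.13623468,  0.58920384]), 'wrist_torque': array([-0.01668479, -0.00916952, -0.00520065]), 'opening': 1.0033540872225277}
```

View pics/top0.png

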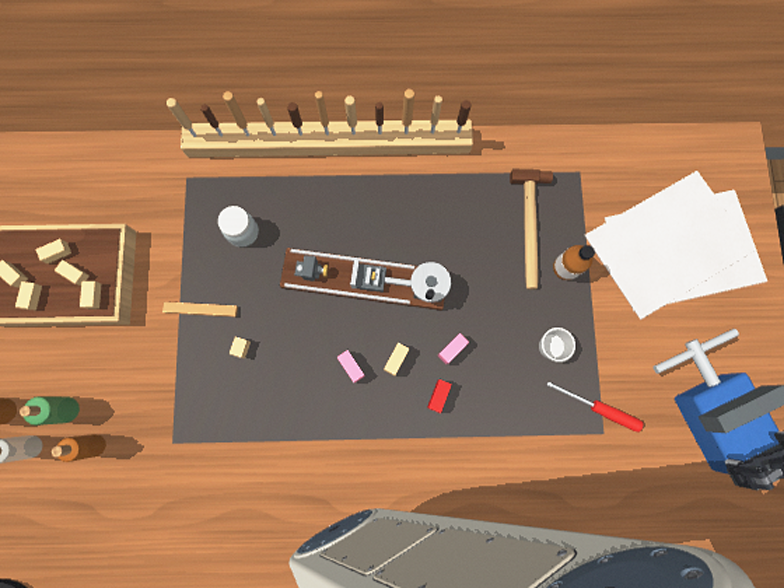

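View pics/scene0.png

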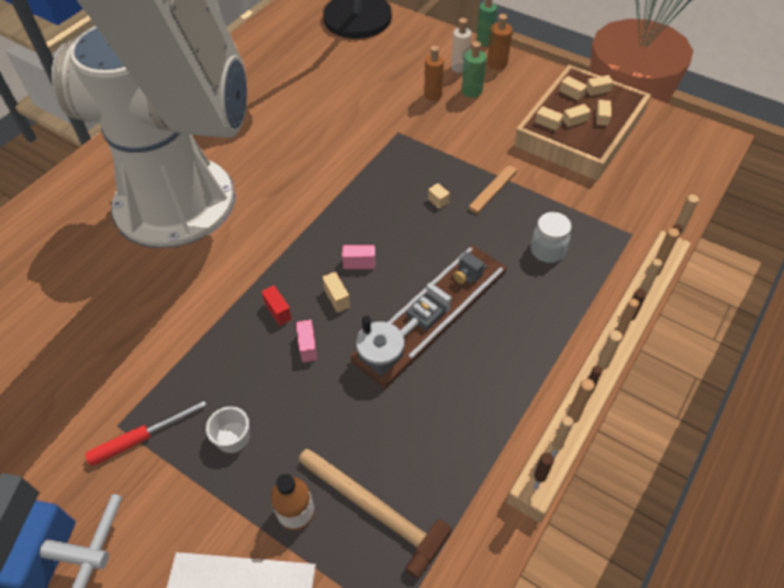

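Top view (784x588 px): the spruce block is at (397,359). Things that could be mistaken for it are pink blocks at (351,366) and (453,348), a red block at (441,396), the short spruce block at (239,347), and the blocks in the tray at far left. I choose (397,359). The jig has its crank wheel at (431,282), handle at (430,294), jaw at (372,277) and stop at (311,268).

```bash
python3 -c "
from h import *
im=cv2.imread('pics/top0_raw.png');c=im[165:290,190:335];cv2.imwrite('pics/crop0.png',cv2.resize(c,None,fx=5.5,fy=4.8 and 4.8,interpolation=cv2.INTER_CUBIC) if 0 else cv2.resize(c,None,fx=4.8,fy=4.8,interpolation=cv2.INTER_CUBIC))
m=load('top0')
for n,u,v,z in [('wheel',431,282,72),('handle',430,294,109),('block',397,357,40),('stop',311,268,60),('jaw',372,277,58),('tin',558,345,45),('bottle',585,252,130)]: print(n,back(m,u/1.4,v/1.4,z).round(1))
"
```

```text
wheel [580.7 -88.3  72. ]
handle [549.4 -82.2 109. ]
block [437.3 -18.9  40. ]
stop [616.1 149.2  60. ]
jaw [596.   27.9  58. ]
tin [ 454.5 -338.2   45. ]
bottle [ 620.7 -375.2  130. ]
```

View pics/crop0.png

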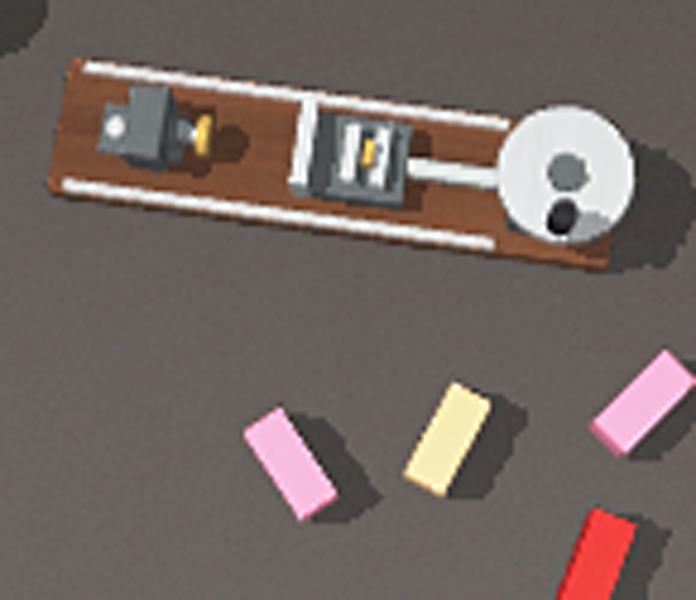

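```bash
python3 -c "
from h import *
m=load('top0')
B=lambda u,v,z: back(m,u/4.8+190,v/4.8+165,z)
for n,a,b,z in [('railT',(508,125),(85,68),24),('railB',(493,243),(65,185),24),('jawtop',(290,190),(303,93),58),('blk',(422,486),(472,392),40)]:
  p,q=B(*a,z),B(*b,z);d=q-p;print(n,p.round(1),q.round(1),np.degrees(np.arctan2(d[1],d[0])).round(1),np.linalg.norm(d).round(1))
for n,a,z in [('axis',(566,174),72),('hub',(568,172),74),('handle',(562,216),109),('pin',(369,150),58),('lugs',(366,152),58),('plunger',(203,135),40),('bedTL',(75,58),20),('bedBL',(50,192),20),('bedBR',(607,268),20),('blk',(447.5,439),40)]:print(n,B(*a,z).round(1))
print(sense()['eef_pos'])
"
```

```text
railT [622.5 -59.   24. ] [662.5 196.2  24. ] 81.1 258.3
railB [550.3 -48.   24. ] [590.2 207.1  24. ] 81.1 258.2
jawtop [577.6  70.7  58. ] [635.5  62.7  58. ] -7.9 58.5
blk [406.8  -2.7  40. ] [460.1 -32.7  40. ] -29.3 61.2
axis [581.2 -88.5  72. ]
hub [581.9 -89.5  74. ]
handle [549.4 -82.  109. ]
pin [600.5  24.5  58. ]
lugs [599.4  26.3  58. ]
plunger [615.6 123.1  40. ]
bedTL [670.  203.1  20. ]
bedBL [586.9 216.8  20. ]
bedBR [ 534.6 -115.9   20. ]
blk [433.3 -17.9  40. ]
[ 264.85910187 -565.87461594  404.04185767]
```

```bash
cat >> h.py <<'E'
def plan(target,yaw,n,grip,nrot=None):
    s=sense(); p=np.array(s['eef_pos']); y=s['tcp_rot'][2]; rows=[]; T=np.array(target,float)
    for i in range(n):
        d=(T-p)/(n-i); dy=(yaw-y)/max(1,(nrot or n)-i)
        c,sn=np.cos(y),np.sin(y)
        r=[round(c*d[0]+sn*d[1]),round(sn*d[0]-c*d[1]),round(-d[2])]
        t=round(-dy,3) if i<(nrot or n) else 0
        rows.append([r,t,grip])
        p=p+np.array([c*r[0]+sn*r[1],sn*r[0]-c*r[1],-r[2]]); y-=t
    print(p.round(1),round(y,3)); print(str(rows).replace(' ',''))
E
python3 -c "
from h import *
plan([540,-85,350],1.415,14,0.6,10)"
```

```text
[539.6 -84.6 350. ] 1.415
[[[32,-23,4],np.float64(-0.098),0.6],[[34,-19,4],np.float64(-0.098),0.6],[[36,-16,4],np.float64(-0.098),0.6],[[38,-12,4],np.float64(-0.098),0.6],[[39,-9,4],np.float64(-0.098),0.6],[[39,-5,4],np.float64(-0.097),0.6],[[40,-1,4],np.float64(-0.098),0.6],[[39,3,4],np.float64(-0.097),0.6],[[39,7,4],np.float64(-0.098),0.6],[[38,10,4],np.float64(-0.097),0.6],[[37,14,4],0,0.6],[[37,14,3],0,0.6],[[37,14,4],0,0.6],[[38,14,3],0,0.6]]
```

Emit:
step_arm:
  commands:
    - [[32,-23,4],-0.098,0.6]
    - [[34,-19,4],-0.098,0.6]
    - [[36,-16,4],-0.098,0.6]
    - [[38,-12,4],-0.098,0.6]
    - [[39,-9,4],-0.098,0.6]
    - [[39,-5,4],-0.098,0.6]
    - [[40,-1,4],-0.098,0.6]
    - [[39,3,4],-0.098,0.6]
    - [[39,7,4],-0.098,0.6]
    - [[38,10,4],-0.098,0.6]
    - [[37,14,4],0,0.6]
    - [[37,14,3],0,0.6]
    - [[37,14,4],0,0.6]
    - [[38,14,3],0,0.6]
    - [[0,0,0],0,0.6]

```text
clock: 1.98
eef_pos: [536.4, -63.3, 345.0]
tcp_rot: [-3.136, -0.003, 1.449]
contact_force: [-0.1, -0.2, 0.2]
opening: 0.6
```

```bash
python3 -c "
from h import *
s=sense();print(s['clock'],s['eef_pos'],s['tcp_rot'],s['contact_force'])
m=save('wrist','w1',None,1.4)
for X in ([581.5,-89,72],[551.9,-84.4,109]): print(np.array(proj(m,X))*1.4)"
```

```text
1.975 [536.35079829 -63.34421491 345.03329345] [-3.13613052 -0.00337413  1.44911451] [-0.07787227 -0.24685332  0.20090976]
[474.61134808 328.77483574]
[429.92684964 355.05481119]
```

View pics/w1.png

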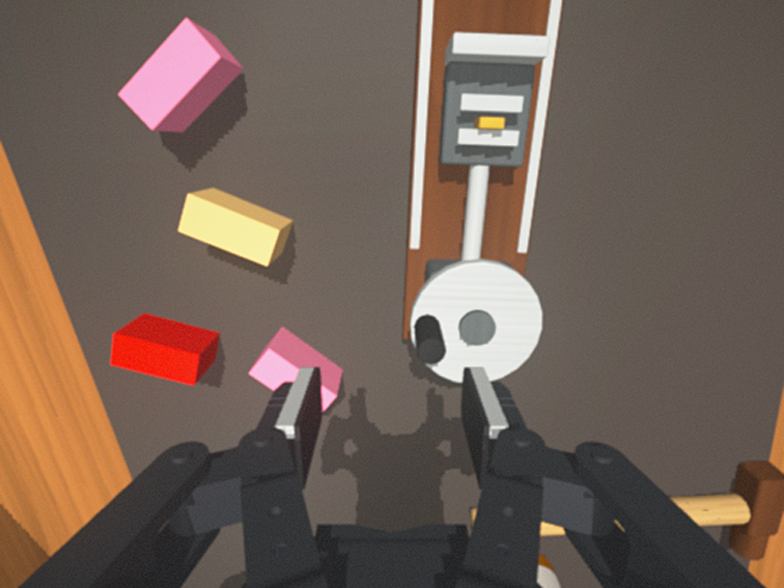

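The wrist view has the wheel hub at (478,327) and the handle top at (432,351), both within a few px of the prediction. The pin (491,123) sits between the lugs (492,102) and (489,137).

```bash
python3 -c "
from h import *
m=load('w1');B=lambda u,v,z: back(m,u/1.4,v/1.4,z).round(1)
print('wheel',B(477,323,72),'hub',B(478,327,74),'handle',B(432,351,109),'pin',B(491,123,60),'lugs',B(492,102,60),B(489,137,60))
print(B(414,248,24),B(427,0,24),B(523,251,24),B(555,0,24))
h=B(432,351,109)
plan([h[0],h[1],290],1.415,4,0.6)
" | sed 's/np.float64(\([^)]*\))/\1/g'
```

```text
wheel [583.2 -85.4  72. ] hub [583.3 -87.2  74. ] handle [553.2 -82.2 109. ] pin [599.5  26.1  60. ] lugs [600.5  36.6  60. ] [598.   19.1  60. ]
[551.3 -46.1  24. ] [573.9  97.   24. ] [624.8 -57.2  24. ] [646.5  88.   24. ]
[553.6 -81.8 290. ] 1.415
[[[-4,5,14],0.008,0.6],[[-4,5,14],0.009,0.6],[[-4,5,14],0.008,0.6],[[-3,5,13],0.009,0.6]]
```

Emit:
step_arm:
  commands:
    - [[-4,5,10],0.008,0.6]
    - [[-4,5,10],0.009,0.6]
    - [[-4,5,10],0.008,0.6]
    - [[-3,4,10],0.009,0.6]
    - [[0,0,0],0,0.6]

```text
clock: 2.65
eef_pos: [552.1, -85.9, 301.1]
tcp_rot: [-3.134, -0.002, 1.409]
contact_force: [0.2, -0.2, 0.4]
opening: 0.601
```

```bash
python3 -c "
from h import *
print(sense()['tcp_rot'])
plan([553.1,-82.5,252],1.415,4,0.6)
" | sed 's/np.float64(\([^)]*\))/\1/g'
```

```text
[-3.13353895e+00 -2.06513023e-03  1.40850743e+00]
[552.6 -82.9 252.1] 1.415
[[[1,0,12],-0.002,0.6],[[1,0,12],-0.001,0.6],[[1,0,13],-0.002,0.6],[[0,0,12],-0.001,0.6]]
```

Emit:
step_arm:
  commands:
    - [[1,0,12],-0.002,0.6]
    - [[1,0,12],-0.001,0.6]
    - [[1,0,12],-0.001,0.6]
    - [[0,0,10],-0.001,0.6]
    - [[0,0,0],0,0.6]

```text
clock: 3.28
eef_pos: [551.9, -82.1, 251.6]
tcp_rot: [-3.133, -0.002, 1.414]
contact_force: [-0.0, 0.4, 0.8]
opening: 0.599
```

Emit:
step_arm:
  commands:
    - [[0,0,0],0,0.0]
    - [[0,0,0],0,0.0]
    - [[0,0,0],0,0.0]
    - [[0,0,0],0,0.0]
    - [[0,0,0],0,0.0]
  force: 45

```text
clock: 3.9
eef_pos: [554.0, -82.4, 252.5]
tcp_rot: [-3.14, -0.002, 1.414]
contact_force: [2.7, 0.3, -4.2]
opening: 0.169
```

```bash
cat >> h.py <<'E'
AX=np.array([583.6,-87.1]); YJ=1.4145
def crank():
    s=sense(); d=np.array(s['eef_pos'])[:2]-AX; c,sn=np.cos(YJ),np.sin(YJ)
    x=c*d[0]+sn*d[1]; y=-sn*d[0]+c*d[1]
    f=np.array(s['contact_force'])
    ph=np.arctan2(x,y); t=np.array([np.cos(ph),-np.sin(ph)]) # closing tangent in jig
    fj=np.array([c*f[0]+sn*f[1],-sn*f[0]+c*f[1]])
    print('phi %.3f r %.1f Ft %.2f Fr %.2f z %.1f yaw %.3f clock %.2f'%(ph,np.hypot(x,y),fj@t,fj@np.array([np.sin(ph),np.cos(ph)]),s['eef_pos'][2],s['tcp_rot'][2],s['clock']))
    return ph
def arc(ph,d,n,grip=0.0):
    print([[[round(30*(np.sin(ph+d*(i+1))-np.sin(ph+d*i)),1),round(-30*(np.cos(ph+d*(i+1))-np.cos(ph+d*i)),1),0],0,grip] for i in range(n)])
E
sed -i 's/t=round(-dy,3)/t=round(float(-dy),3)/' h.py
python3 -c "
from h import *
p=crank();arc(p,-.24,6)"
```

```text
phi -0.000 r 30.0 Ft 0.74 Fr -2.63 z 252.5 yaw 1.414 clock 3.90
[[[np.float64(-7.1), np.float64(0.9), 0], 0, 0.0], [[np.float64(-6.7), np.float64(2.5), 0], 0, 0.0], [[np.float64(-5.9), np.float64(4.1), 0], 0, 0.0], [[np.float64(-4.8), np.float64(5.4), 0], 0, 0.0], [[np.float64(-3.4), np.float64(6.3), 0], 0, 0.0], [[np.float64(-1.8), np.float64(7.0), 0], 0, 0.0]]
```

Emit:
step_arm:
  commands:
    - [[-7,1,0],0,0.0]
    - [[-7,2.5,0],0,0.0]
    - [[-6,4,0],0,0.0]
    - [[-5,5.5,0],0,0.0]

```text
clock: 4.4
eef_pos: [561.6, -107.9, 252.4]
tcp_rot: [-3.135, -0.007, 1.413]
contact_force: [-1.2, 6.3, -0.9]
opening: 0.17
```

```bash
sed -i 's/round(30\*/round(30.0*/; s/^    print(\[\[\[round/    print([[[round/' h.py; python3 -c "
from h import *
p=crank();arc(p,-.25,8)"| sed 's/np.float64(\([^)]*\))/\1/g'
```

```text
phi -0.913 r 30.2 Ft 5.40 Fr -3.50 z 252.4 yaw 1.413 clock 4.40
[[[-3.8, 6.4, 0], 0, 0.0], [[-2.1, 7.2, 0], 0, 0.0], [[-0.2, 7.5, 0], 0, 0.0], [[1.6, 7.3, 0], 0, 0.0], [[3.4, 6.7, 0], 0, 0.0], [[4.9, 5.6, 0], 0, 0.0], [[6.2, 4.2, 0], 0, 0.0], [[7.0, 2.6, 0], 0, 0.0]]
```

Tracking is good: 0.913 of the commanded 0.96 rad.

Emit:
step_arm:
  commands:
    - [[-4,6.5,0],0,0.0]
    - [[-2,7,0],0,0.0]
    - [[0,7.5,0],0,0.0]
    - [[1.5,7.5,0],0,0.0]
    - [[3.5,6.5,0],0,0.0]

```text
clock: 5.03
eef_pos: [591.3, -117.3, 252.4]
tcp_rot: [-3.12, -0.003, 1.415]
contact_force: [-3.3, -11.0, -0.9]
opening: 0.168
```

```bash
python3 -c "
from h import *
p=crank();arc(p,-.25,8)"| sed 's/np.float64(\([^)]*\))/\1/g'
```

```text
phi -1.976 r 31.2 Ft 5.89 Fr 9.86 z 252.4 yaw 1.415 clock 5.03
[[[3.8, 6.5, 0], 0, 0.0], [[5.3, 5.3, 0], 0, 0.0], [[6.4, 3.8, 0], 0, 0.0], [[7.2, 2.1, 0], 0, 0.0], [[7.5, 0.3, 0], 0, 0.0], [[7.3, -1.6, 0], 0, 0.0], [[6.7, -3.3, 0], 0, 0.0], [[5.7, -4.9, 0], 0, 0.0]]
```

```bash
cat > p.py <<'E'
s=open('h.py').read()
s=s.replace("d=np.array(s['eef_pos'])[:2]-AX;","from scipy.spatial.transform import Rotation as Ro; g=np.array(s['eef_pos'])+155*Ro.from_euler('xyz',s['tcp_rot']).as_matrix()[:,2]; d=g[:2]-AX;")
open('h.py','w').write(s)
E
python3 p.py; python3 -c "
from h import *
p=crank();arc(p,-.25,8)"| sed 's/np.float64(\([^)]*\))/\1/g'
```

```text
phi -1.877 r 29.5 Ft 4.88 Fr 10.40 z 252.4 yaw 1.415 clock 5.03
[[[3.1, 6.8, 0], 0, 0.0], [[4.7, 5.8, 0], 0, 0.0], [[6.0, 4.5, 0], 0, 0.0], [[6.9, 2.8, 0], 0, 0.0], [[7.4, 1.0, 0], 0, 0.0], [[7.4, -0.8, 0], 0, 0.0], [[7.0, -2.6, 0], 0, 0.0], [[6.1, -4.3, 0], 0, 0.0]]
```

Emit:
step_arm:
  commands:
    - [[3,7,0],0,0.0]
    - [[4.5,6,0],0,0.0]
    - [[6,4.5,0],0,0.0]
    - [[7,3,0],0,0.0]

```text
clock: 5.52
eef_pos: [612.6, -104.3, 252.4]
tcp_rot: [-3.114, 0.002, 1.415]
contact_force: [0.6, -7.3, -5.7]
opening: 0.171
```

```bash
python3 -c "
from h import *
p=crank();arc(p,-.25,8);print(sense()['tcp_rot'])"| sed 's/np.float64(\([^)]*\))/\1/g'
```

```text
phi -2.697 r 29.9 Ft 5.69 Fr 4.63 z 252.4 yaw 1.415 clock 5.53
[[[7.1, 2.3, 0], 0, 0.0], [[7.5, 0.5, 0], 0, 0.0], [[7.4, -1.3, 0], 0, 0.0], [[6.8, -3.1, 0], 0, 0.0], [[5.8, -4.7, 0], 0, 0.0], [[4.5, -6.0, 0], 0, 0.0], [[2.8, -6.9, 0], 0, 0.0], [[1.0, -7.4, 0], 0, 0.0]]
[-3.11377347e+00  2.46840566e-03  1.41532373e+00]
```

Emit:
step_arm:
  commands:
    - [[7,2,0],0,0.0]
    - [[7.5,0.5,0],0,0.0]
    - [[7.5,-1.5,0],0,0.0]
    - [[7,-3,0],0,0.0]
    - [[6,-4.5,0],0,0.0]

```text
clock: 6.15
eef_pos: [613.9, -73.9, 252.5]
tcp_rot: [-3.124, 0.009, 1.416]
contact_force: [7.7, -2.3, -11.4]
opening: 0.172
```

```bash
python3 -c "
from h import *
p=crank();arc(p,-.2,4);print(sense()['tcp_rot'])"| sed 's/np.float64(\([^)]*\))/\1/g'
```

```text
phi 2.566 r 30.0 Ft 5.29 Fr 6.11 z 252.5 yaw 1.416 clock 6.15
[[[4.7, -3.7, 0], 0, 0.0], [[3.8, -4.6, 0], 0, 0.0], [[2.8, -5.3, 0], 0, 0.0], [[1.7, -5.7, 0], 0, 0.0]]
[-3.1241081   0.00943814  1.41616096]
```

Emit:
step_arm:
  commands:
    - [[5,-3.5,0.5],0,0.0]
    - [[4,-4.5,0.5],0,0.0]
    - [[3,-5.5,0.5],0,0.0]
    - [[0,0,0],0,0.0]

```text
clock: 6.65
eef_pos: [604.3, -62.1, 252.5]
tcp_rot: [-3.132, 0.011, 1.416]
contact_force: [0.5, 3.0, -5.8]
opening: 0.17
```

```bash
python3 -c "
from h import *
p=crank();print(p-6.283,sense()['tcp_rot'])"
```

```text
phi 2.096 r 30.2 Ft -1.53 Fr 2.66 z 252.5 yaw 1.416 clock 6.65
-4.187099731612864 [-3.13234241  0.01126536  1.41646917]
```

Emit:
step_arm:
  commands:
    - [[2.5,-5.5,0],0,0.0]
    - [[0,0,0],0,0.0]
    - [[0,0,0],0,0.6]
    - [[0,0,0],0,0.6]
    - [[0,0,0],0,0.6]
    - [[0,0,-20],0,0.6]
    - [[0,0,-30],0,0.6]
    - [[0,0,-30],0,0.6]

```text
clock: 7.65
eef_pos: [599.5, -59.1, 333.1]
tcp_rot: [-3.128, 0.013, 1.416]
contact_force: [0.4, -1.0, 0.8]
opening: 0.597
```

```bash
python3 -c "
from h import *
save('top','top1');save('wrist','w2',None,1.4)
plan([425,-40,330],2.63,9,0.6)"
```

```text
[424.5 -40.2 329.8] 2.63
[[[-1,-20,1],-0.135,0.6],[[2,-20,1],-0.135,0.6],[[4,-19,1],-0.135,0.6],[[7,-18,0],-0.135,0.6],[[9,-17,1],-0.135,0.6],[[12,-16,0],-0.135,0.6],[[14,-14,1],-0.135,0.6],[[15,-12,0],-0.134,0.6],[[17,-11,1],-0.135,0.6]]
```

View pics/w2.png

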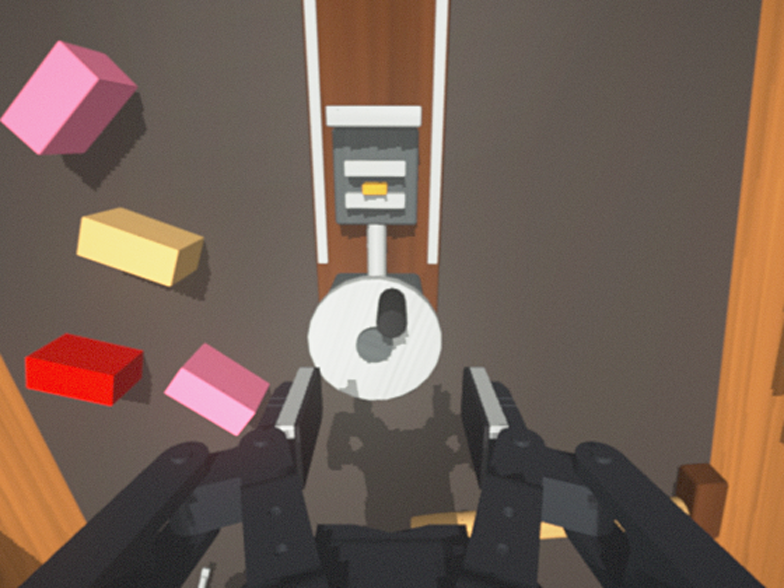

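The pin (374,188) now bears on the opening lug (374,201). The jaw front top edge is at row 106, and the handle is at (392,315). The other things are undisturbed.

```bash
python3 -c "
from h import *
m=load('w2');B=lambda u,v,z: back(m,u/1.4,v/1.4,z)
c,s=np.cos(YJ),np.sin(YJ)
def J(X): d=X[:2]-AX; return (c*d[0]+s*d[1]-135,-s*d[0]+c*d[1])
for n,u,v,z in [('jawface L',327,106,58),('jawfaceR',420,106,58),('pin',374,188,60),('lug',374,201,60),('handle',392,318,109),('wheel',375,338,72)]: X=B(u,v,z);print(n,X.round(1),np.round(J(X),1))
m=load('w1')
for n,u,v,z in [('jawface L',454,33,58),('jawface R',547,34,58),('pin',491,123,60)]: X=B(u,v,z);print(n,X.round(1),np.round(J(X),1))
m=load('top0');X=back(m,203/4.8+190,135/4.8+165,40);print('plunger',J(X))
"
```

```text
jawface L [579.7  45.3  58. ] [-4.8 24.4]
jawfaceR [627.8  37.8  58. ] [ -4.8 -24.2]
pin [5.971e+02 4.000e-01 6.000e+01] [-46.5   0.2]
lug [596.   -6.6  60. ] [-53.6   0.3]
handle [598.5 -57.5 109. ] [-103.4  -10.1]
wheel [583.9 -84.   72. ] [-1.319e+02  1.000e-01]
jawface L [583.   71.9  58. ] [21.9 25.3]
jawface R [630.6  65.5  58. ] [ 23.1 -22.7]
pin [599.5  26.1  60. ] [-20.7   1.9]
plunger (np.float64(77.58770742059812), np.float64(1.0990700744557387))
```

Emit:
step_arm:
  commands:
    - [[-1,-20,1],-0.135,0.6]
    - [[2,-20,1],-0.135,0.6]
    - [[4,-19,1],-0.135,0.6]
    - [[7,-18,0],-0.135,0.6]
    - [[9,-17,1],-0.135,0.6]
    - [[12,-16,0],-0.135,0.6]
    - [[14,-14,1],-0.135,0.6]
    - [[15,-12,0],-0.134,0.6]
    - [[17,-11,1],-0.135,0.6]
    - [[0,0,0],0,0.6]

```text
clock: 9.0
eef_pos: [416.2, -43.1, 325.7]
tcp_rot: [-3.124, -0.009, 2.669]
contact_force: [0.7, -0.4, -0.7]
opening: 0.601
```

```bash
python3 -c "
from h import *
m=save('wrist','w3',None,1.4);print(sense()['eef_pos'],sense()['tcp_rot'])"
```

```text
[417.18346227 -43.13937611 326.00975442] [-3.1248844  -0.00735355  2.66714462]
```

View pics/w3.png

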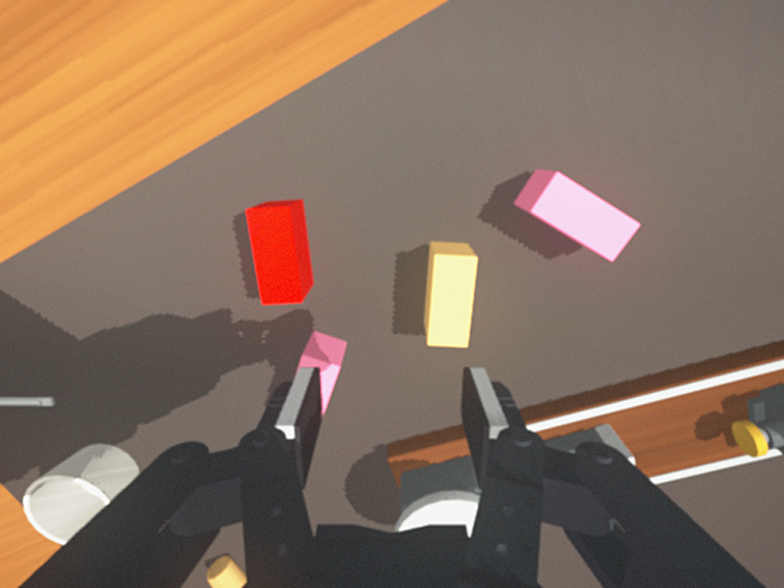

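The spruce block, the yellow one of the right length, has its top face at px (430,255), (478,257), (469,347), (426,346). Red and pink blocks are near but clear of it.

```bash
python3 -c "
from h import *
m=load('w3');B=lambda u,v,z: back(m,u/1.4,v/1.4,z)
C=[B(u,v,40) for u,v in [(430,255),(478,257),(469,347),(426,346)]]
c=sum(C)/4;d=(C[0]+C[1]-C[2]-C[3])/2;print(np.array(C).round(1),c.round(1),np.linalg.norm(d),np.arctan2(d[1],d[0]),np.linalg.norm(C[0]-C[1]))
yaw=np.arctan2(d[1],d[0])%np.pi;print(yaw)
plan([c[0],c[1],240],yaw,5,0.6)"
```

```text
[[402.5 -15.4  40. ]
 [416.6   9.7  40. ]
 [468.6 -19.1  40. ]
 [455.6 -43.6  40. ]] [435.8 -17.1  40. ] 59.788131903811006 2.6443475878104836 28.84606697721358
2.6443475878104836
[435.6 -16.7 240. ] 2.644
[[[-1,6,17],0.005,0.6],[[-1,6,17],0.004,0.6],[[-1,7,17],0.005,0.6],[[-1,6,18],0.004,0.6],[[0,7,17],0.005,0.6]]
```

Emit:
step_arm:
  commands:
    - [[-1,6,17],0.005,0.55]
    - [[-1,6,17],0.004,0.55]
    - [[-1,7,17],0.005,0.55]
    - [[-1,6,18],0.004,0.55]
    - [[0,6,17],0.004,0.55]
    - [[0,0,0],0,0.55]

```text
clock: 9.8
eef_pos: [441.8, -18.5, 236.9]
tcp_rot: [-3.127, -0.0, 2.625]
contact_force: [-0.8, -0.2, 0.1]
opening: 0.553
```

```bash
cat >> h.py <<'E'
def gp():
    from scipy.spatial.transform import Rotation as Ro
    s=sense(); R=Ro.from_euler('xyz',s['tcp_rot']).as_matrix(); return np.array(s['eef_pos'])+155*R[:,2], s
def gplan(target,yaw,n,grip):
    g,s=gp(); plan(np.array(target)+np.array(s['eef_pos'])-g,yaw,n,grip)
E
python3 -c "
from h import *
print(gp()[0],sense()['tcp_rot']);gplan([435,-17.3,28],2.64,4,.55)"
```

```text
[440.67898038 -20.3735689   81.94625884] [-3.12743939e+00 -1.96128284e-04  2.62467324e+00]
[436.6 -15.5 182.9] 2.64
[[[2,0,13],-0.004,0.55],[[1,0,14],-0.004,0.55],[[2,0,13],-0.004,0.55],[[1,0,14],-0.003,0.55]]
```

Emit:
step_arm:
  commands:
    - [[2,0,13],-0.004,0.55]
    - [[1,0,14],-0.004,0.55]
    - [[2,0,13],-0.004,0.55]
    - [[1,0,13],-0.003,0.55]
    - [[0,0,0],0,0.55]
    - [[0,0,0],0,0.0]
    - [[0,0,0],0,0.0]
    - [[0,0,0],0,0.0]
    - [[0,0,0],0,0.0]
  force: 25

```text
clock: 10.92
eef_pos: [437.2, -16.5, 181.8]
tcp_rot: [-3.129, 0.002, 2.638]
contact_force: [1.1, -0.1, -0.4]
opening: 0.297
```

```bash
python3 -c "
from h import *
print(gp())"
```

```text
(array([436.59470537, -18.4652142 ,  26.81768821]), {'clock': 10.925, 'qpos': array([-0.03637557,  0.43879451,  2.17851011, -0.02494159,  0.52806751,
       -1.08196233]), 'qvel': array([-3.95051744e-04, -3.45782871e-03, -7.87485180e-04,  6.69586656e-05,
        1.72010941e-03,  8.10357161e-04]), 'joint_efforts': array([ 3.23875734e-03, -4.81508625e+01, -1.57998168e+01, -3.73033667e-02,
        2.48036545e-02,  9.53573476e-05]), 'eef_pos': array([437.22995437, -16.5393292 , 181.80442127]), 'tcp_rot': array([-3.12873205e+00,  2.40707358e-03,  2.63796670e+00]), 'contact_force': array([ 1.14109769, -0.05221447, -0.43202103]), 'wrist_torque': array([ 0.03036524, -0.0249583 , -0.0141172 ]), 'opening': 0.29697329898556346})
```

Emit:
step_arm:
  commands:
    - [[0,0,-15],0,0.0]
    - [[0,0,-40],0,0.0]
    - [[0,0,-40],0,0.0]
    - [[0,0,0],0,0.0]

```text
clock: 11.42
eef_pos: [437.6, -15.3, 282.2]
tcp_rot: [-3.129, 0.003, 2.638]
contact_force: [0.1, -0.3, -0.6]
opening: 0.303
```

```bash
python3 -c "
from h import *
print(gp()[0]);gplan([609.6,77.9,120],YJ,10,0.0)"
```

```text
[437.11745819 -17.24910813 127.19394174]
[610.2  79.6 275.2] 1.415
[[[-11,17,1],0.122,0.0],[[-8,18,1],0.122,0.0],[[-6,19,1],0.122,0.0],[[-4,19,1],0.122,0.0],[[-2,20,1],0.123,0.0],[[1,19,0],0.122,0.0],[[3,19,1],0.123,0.0],[[6,19,0],0.122,0.0],[[8,18,1],0.123,0.0],[[10,17,0],0.122,0.0]]
```

Emit:
step_arm:
  commands:
    - [[-11,17,1],0.122,0.0]
    - [[-8,18,1],0.122,0.0]
    - [[-6,19,1],0.122,0.0]
    - [[-4,19,1],0.122,0.0]
    - [[-2,20,1],0.123,0.0]
    - [[1,19,0],0.122,0.0]
    - [[3,19,1],0.123,0.0]
    - [[6,19,0],0.122,0.0]
    - [[8,18,1],0.123,0.0]
    - [[10,17,0],0.122,0.0]
    - [[0,0,0],0,0.0]
    - [[0,0,0],0,0.0]

```text
clock: 12.92
eef_pos: [611.3, 78.9, 267.8]
tcp_rot: [-3.13, 0.016, 1.378]
contact_force: [0.3, -0.5, -1.1]
opening: 0.305
```

```bash
python3 -c "
from h import *
print(gp()[0],sense()['tcp_rot']);gplan([609.6,77.9,95],YJ,4,0.0);save('wrist','w4',None,1.4)"
```

```text
[609.13055543  76.83001337 112.80084012] [-3.13032466  0.01605891  1.37787998]
[611.5  79.9 249.8] 1.415
[[[0,0,4],-0.009,0.0],[[0,0,5],-0.009,0.0],[[1,0,4],-0.009,0.0],[[0,0,5],-0.01,0.0]]
```

View pics/w4.png

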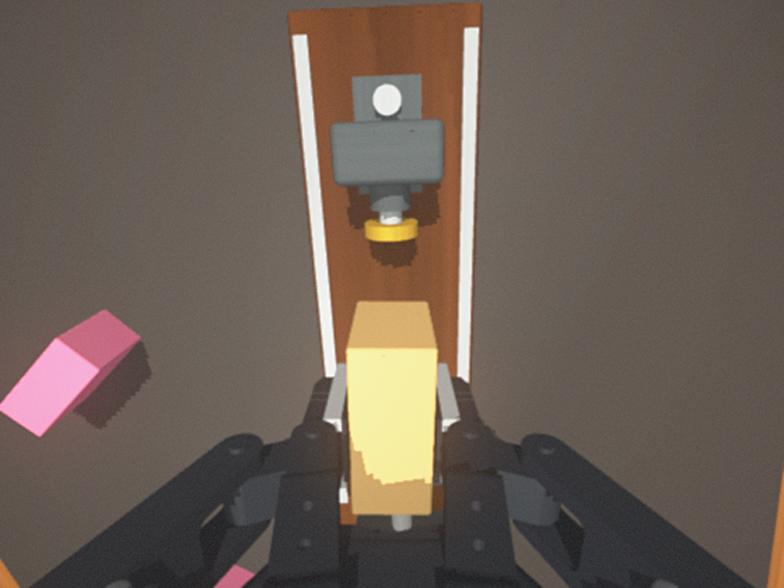

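The block is held straight. Its front top edge is at row 349 and back top edge at row 514, and the plunger disc is at (391,231).

```bash
python3 -c "
from h import *
m=load('w4');B=lambda u,v,z: back(m,u/1.4,v/1.4,z)
c,s=np.cos(YJ),np.sin(YJ)
def J(X): d=X[:2]-AX; return np.round((c*d[0]+s*d[1]-135,-s*d[0]+c*d[1]),1)
g=gp()[0];print('gp',J(g))
zt=g[2]+13
for n,u,v,z in [('plL',365,231,40),('plR',417,231,40),('pltop',391,222,52),('postT',388,184,60),('bF',348,348,zt),('bF',437,349,zt),('bB',352,514,zt),('bB',432,514,zt),('railL',333,375,24),('railR',463,378,24),('railL',300,35,24),('railR',472,30,24)]: print(n,J(B(u,v,z)))
gplan([609.6,77.9,48],YJ,5,0.0)
"
```

```text
gp [30.9  0.2]
plL [77.5 12.3]
plR [ 76.6 -11.3]
pltop [83.4  0.1]
postT [99.9  0.6]
bF [61.9 12.2]
bF [ 60.8 -12.9]
bB [ 1.  15.2]
bB [  0.3 -11.1]
railL [-6.  36.1]
railR [-10.1 -36. ]
railL [159.5  36.4]
railR [158.4 -36.7]
[611.5  79.9 202.9] 1.414
[[[0,0,13],-0.007,0.0],[[0,0,13],-0.008,0.0],[[0,0,13],-0.007,0.0],[[1,0,13],-0.008,0.0],[[0,0,13],-0.007,0.0]]
```

Emit:
step_arm:
  commands:
    - [[1,0,12],-0.007,0.0]
    - [[1,0,13],-0.008,0.0]
    - [[1,0,13],-0.007,0.0]
    - [[1,0,12],-0.008,0.0]
    - [[0,0,10],-0.007,0.0]
    - [[0,0,0],0,0.0]

```text
clock: 13.72
eef_pos: [609.4, 81.5, 202.3]
tcp_rot: [-3.127, 0.016, 1.419]
contact_force: [-0.8, 0.1, 0.1]
opening: 0.297
```

```bash
python3 -c "
from h import *
print(gp()[0],sense()['tcp_rot']);gplan([610,80.5,47],YJ,3,0.0)"
```

```text
[606.77403033  79.29901089  47.36745789] [-3.1270553   0.0163804   1.41919464]
[612.7  83.  202.3] 1.414
[[[1,1,0],0.002,0.0],[[0,1,0],0.001,0.0],[[1,1,0],0.002,0.0]]
```

Emit:
step_arm:
  commands:
    - [[1,1.5,0],0.002,0.0]
    - [[0,1.5,0],0.002,0.0]
    - [[0,0,1],0,0.0]
    - [[0,0,0],0,0.0]

```text
clock: 14.22
eef_pos: [613.5, 82.1, 202.4]
tcp_rot: [-3.129, 0.016, 1.415]
contact_force: [0.9, -0.0, -0.2]
opening: 0.306
```

```bash
python3 -c "
from h import *
print(gp()[0],sense()['tcp_rot']);gplan([610,80.5,47],YJ,1,0.0)"
```

```text
[611.21166771  79.95446776  47.45753408] [-3.1293309   0.01579917  1.41469094]
[612.5  82.2 202.4] 1.415
[[[0,-1,0],0.0,0.0]]
```

Small height error; descend until there's a contact force.

Emit:
step_arm:
  commands:
    - [[0,-1,1.5],0,0.0]
    - [[0,0,1],0,0.0]

```text
clock: 14.48
eef_pos: [612.8, 82.1, 201.2]
tcp_rot: [-3.131, 0.016, 1.415]
contact_force: [-5.3, -1.5, 14.0]
opening: 0.304
```

Emit:
step_arm:
  commands:
    - [[0,0,-0.5],0,0.0]
    - [[0,0,0],0,0.42]
    - [[0,0,0],0,0.42]
    - [[0,0,0],0,0.42]
    - [[0,0,-10],0,0.42]
    - [[0,0,-30],0,0.42]
    - [[0,0,-40],0,0.42]
    - [[0,0,-20],0,0.42]
    - [[0,0,0],0,0.6]

```text
clock: 15.6
eef_pos: [614.0, 83.6, 306.6]
tcp_rot: [-3.131, 0.016, 1.415]
contact_force: [-0.8, 0.1, 0.4]
opening: 0.596
```

```bash
python3 -c "
from h import *
print(gp()[0],sense()['tcp_rot'])
h=AX+30*np.array([[np.cos(YJ),-np.sin(YJ)],[np.sin(YJ),np.cos(YJ)]])@np.array([np.sin(-4.35),np.cos(-4.35)]);print(h)
gplan([h[0],h[1],140],YJ,6,0.6);save('top','top2')"
```

```text
[612.01061647  81.44846744 151.59671311] [-3.13102598  0.01551996  1.4148324 ]
[598.47216379 -61.04584977]
[600.7 -59.1 294.6] 1.415
[[[-24,1,2],0.0,0.6],[[-24,2,2],0.0,0.6],[[-24,1,2],0.0,0.6],[[-24,2,2],0.0,0.6],[[-23,1,2],0.0,0.6],[[-24,2,2],0.0,0.6]]
```

Emit:
step_arm:
  commands:
    - [[-24,1,2],0,0.6]
    - [[-24,2,2],0,0.6]
    - [[-24,1,2],0,0.6]
    - [[-24,2,2],0,0.6]
    - [[-23,1,2],0,0.6]
    - [[-20,1,2],0,0.6]
    - [[0,0,0],0,0.6]

```text
clock: 16.52
eef_pos: [596.6, -59.0, 287.4]
tcp_rot: [-3.119, 0.017, 1.416]
contact_force: [0.2, 0.1, 0.3]
opening: 0.599
```

```bash
python3 -c "
from h import *
print(gp()[0],sense()['tcp_rot'])
gplan([598.3,-58.5,97],YJ,4,0.6);save('wrist','w5',None,1.4)"
```

```text
[592.70688316 -61.09919702 132.48954159] [-3.11873087  0.01713178  1.4162125 ]
[602.  -56.8 252.4] 1.414
[[[1,1,9],0.0,0.6],[[1,1,9],0.001,0.6],[[1,2,9],0.0,0.6],[[0,1,8],0.001,0.6]]
```

View pics/w5.png

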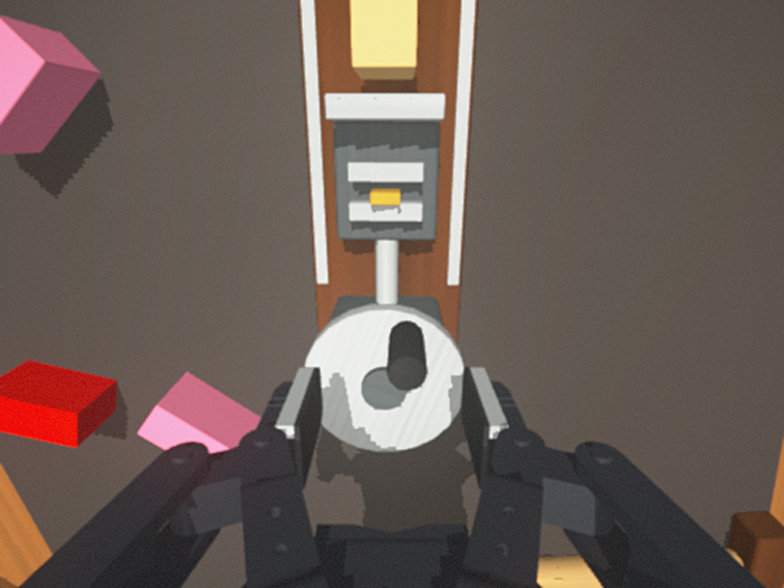

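The block stands straight on the bed in front of the jaw, with its near end at row 79 and the jaw top edge at row 95. The handle top is at (407,372).

```bash
python3 -c "
from h import *
m=load('w5');X=back(m,407/1.4,373/1.4,109);print(X, back(m,385/1.4,376/1.4,72),back(m,408/1.4,342/1.4,85))
c,s=np.cos(YJ),np.sin(YJ)
def J(X): d=X[:2]-AX; return np.round((c*d[0]+s*d[1]-135,-s*d[0]+c*d[1]),1)
for u,v,z in [(351,67,60),(416,67,60),(325,94,58),(445,94,58),(385,196,60)]: print(J(back(m,u/1.4,v/1.4,z)))"
```

```text
[597.35457043 -60.43168678 109.        ] [583.96069925 -81.97863646  72.        ] [598.23284254 -59.22302442  85.        ]
[ 4.8 14. ]
[  4.7 -12.1]
[-4.9 25.3]
[ -5.  -24.3]
[-46.2   0.5]
```

Emit:
step_arm:
  commands:
    - [[1,1,9],0,0.6]
    - [[1,1,9],0,0.6]
    - [[1,2,9],0,0.6]
    - [[0,1,7],0,0.6]
    - [[0,0,0],0,0.6]

```text
clock: 17.2
eef_pos: [601.6, -54.4, 250.0]
tcp_rot: [-3.118, 0.016, 1.419]
contact_force: [-0.4, 0.8, 0.4]
opening: 0.6
```

```bash
python3 -c "
from h import *
print(gp()[0],sense()['tcp_rot'])"
```

```text
[597.58951427 -56.33689462  95.0934764 ] [-3.11766022  0.01649204  1.41870981]
```

Emit:
step_arm:
  commands:
    - [[-3,0,0],0,0.6]
    - [[0,0,0],0,0.0]
    - [[0,0,0],0,0.0]
    - [[0,0,0],0,0.0]
    - [[0,0,0],0,0.0]
    - [[0,0,0],0,0.0]
  force: 45

```text
clock: 17.95
eef_pos: [601.6, -57.7, 250.8]
tcp_rot: [-3.12, 0.016, 1.419]
contact_force: [0.6, 1.1, -1.9]
opening: 0.173
```

```bash
python3 -c "
from h import *
print(gp()[0],sense()['tcp_rot'],sense()['contact_force'])
p=crank();arc(p,.25,6)"| sed 's/np.float64(\([^)]*\))/\1/g'
```

```text
[597.9046687  -59.63792311  95.88018244] [-3.11994413  0.01626998  1.41850757] [ 0.60981064  1.14841597 -1.91233133]
phi 1.895 r 31.0 Ft 0.01 Fr 1.30 z 250.8 yaw 1.419 clock 17.95
[[[-3.2, 6.7, 0], 0, 0.0], [[-4.8, 5.7, 0], 0, 0.0], [[-6.1, 4.4, 0], 0, 0.0], [[-7.0, 2.7, 0], 0, 0.0], [[-7.4, 0.9, 0], 0, 0.0], [[-7.4, -1.0, 0], 0, 0.0]]
```

Emit:
step_arm:
  commands:
    - [[-3,6.5,0],0,0.0]
    - [[-5,5.5,0],0,0.0]
    - [[-6,4.5,0],0,0.0]
    - [[-7,3,0],0,0.0]
    - [[-7.5,1,0],0,0.0]

```text
clock: 18.58
eef_pos: [617.9, -89.3, 250.7]
tcp_rot: [-3.116, 0.014, 1.418]
contact_force: [-5.0, 6.2, 2.7]
opening: 0.174
```

```bash
python3 -c "
from h import *
p=crank();arc(p,.25,6);print(sense()['tcp_rot'])"| sed 's/np.float64(\([^)]*\))/\1/g'
```

```text
phi 3.110 r 30.3 Ft -5.49 Fr -5.70 z 250.7 yaw 1.418 clock 18.57
[[[-7.4, -0.7, 0], 0, 0.0], [[-7.0, -2.5, 0], 0, 0.0], [[-6.2, -4.2, 0], 0, 0.0], [[-5.0, -5.6, 0], 0, 0.0], [[-3.4, -6.6, 0], 0, 0.0], [[-1.7, -7.3, 0], 0, 0.0]]
[-3.11552934  0.01389886  1.41825166]
```

Emit:
step_arm:
  commands:
    - [[-7.5,-0.5,0],0,0.0]
    - [[-7,-2.5,0],0,0.0]
    - [[-6,-4,0],0,0.0]
    - [[-5,-5.5,0],0,0.0]
    - [[-3.5,-6.5,0],0,0.0]

```text
clock: 19.2
eef_pos: [595.6, -115.0, 250.9]
tcp_rot: [-3.115, 0.007, 1.415]
contact_force: [4.6, 8.1, -4.7]
opening: 0.173
```

```bash
python3 -c "
from h import *
p=crank();arc(p,.2,6);print(sense()['tcp_rot']);save('top','top3')"| sed 's/np.float64(\([^)]*\))/\1/g'
```

```text
phi -1.997 r 29.4 Ft -6.56 Fr -6.59 z 250.9 yaw 1.415 clock 19.20
[[[-1.9, -5.7, 0], 0, 0.0], [[-0.8, -5.9, 0], 0, 0.0], [[0.4, -6.0, 0], 0, 0.0], [[1.6, -5.8, 0], 0, 0.0], [[2.7, -5.3, 0], 0, 0.0], [[3.7, -4.7, 0], 0, 0.0]]
[-3.11536094  0.00710275  1.41476347]
```

Emit:
step_arm:
  commands:
    - [[-2,-5.5,0],0,0.0]
    - [[-1,-6,0],0,0.0]
    - [[0.5,-6,0],0,0.0]
    - [[1.5,-6,0],0,0.0]
    - [[0,0,0],0,0.0]

```text
clock: 19.88
eef_pos: [575.9, -114.1, 250.8]
tcp_rot: [-3.127, 0.006, 1.413]
contact_force: [-0.7, 5.5, -0.7]
opening: 0.173
```

```bash
python3 -c "
from h import *
p=crank();arc(p,.15,6);m=save('wrist','w6')
top=save('top','top4',(190,165,335,260),4.8)"| sed 's/np.float64(\([^)]*\))/\1/g'
```

```text
phi -1.378 r 29.3 Ft 2.52 Fr -4.99 z 250.8 yaw 1.413 clock 19.88
[[[1.2, -4.3, 0], 0, 0.0], [[1.8, -4.1, 0], 0, 0.0], [[2.4, -3.8, 0], 0, 0.0], [[3.0, -3.4, 0], 0, 0.0], [[3.4, -2.9, 0], 0, 0.0], [[3.8, -2.4, 0], 0, 0.0]]
```

View pics/top4.png

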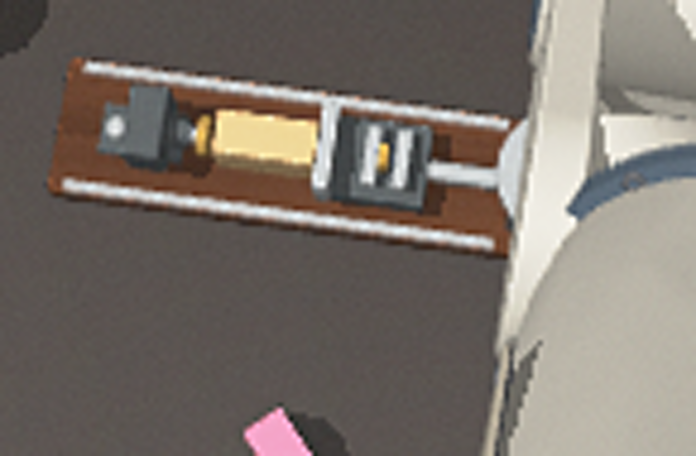

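Top crop: the block is butted by the jaw at x=318 and its front edge is at x≈216, a few px short of the plunger disc (x≈197–211). A few mm are left to go.

```bash
python3 -c "
from h import *
m=load('top4')
c,s=np.cos(YJ),np.sin(YJ)
def J(X): d=X[:2]-AX; return np.round((c*d[0]+s*d[1]-135,-s*d[0]+c*d[1]),1)
B=lambda u,v,z: J(back(m,u/4.8+190,v/4.8+165,z))
print('blkF',B(218,112,60),B(215,160,60),'blkB',B(318,122,60),'jaw',B(322,96,58),B(312,186,58),'pl',B(211,135,45),B(211,135,40))
a=cv2.imread('pics/top0_raw.png');b=cv2.imread('pics/top4_raw.png')
for im in (a,b):
  for v in (192,193,194): print(v,im[v,226:240].sum(1).tolist(), im[v,226:240,0].tolist())
"
```

```text
blkF [68.2 -9.2] [65.5 19.3] blkB [  9.6 -11.4] jaw [  9.8 -27.7] [ 7.6 26.4] pl [72.2  1.6] [72.9  0.4]
192 [236, 379, 366, 421, 731, 578, 580, 339, 170, 184, 155, 162, 156, 156] [81, 129, 126, 145, 251, 111, 112, 64, 38, 45, 35, 37, 34, 36]
193 [239, 355, 314, 459, 666, 570, 590, 283, 185, 168, 166, 168, 173, 176] [81, 122, 108, 157, 209, 106, 115, 58, 42, 41, 38, 39, 42, 43]
194 [215, 239, 279, 306, 442, 540, 504, 265, 159, 177, 175, 176, 170, 181] [74, 82, 96, 102, 125, 100, 96, 54, 37, 42, 40, 41, 38, 43]
192 [216, 333, 318, 368, 668, 522, 522, 292, 234, 644, 620, 612, 617, 611] [73, 113, 109, 126, 229, 97, 98, 57, 52, 164, 157, 154, 157, 154]
193 [198, 313, 279, 407, 590, 517, 529, 222, 323, 637, 617, 612, 612, 612] [68, 108, 97, 139, 185, 94, 100, 43, 76, 163, 156, 154, 155, 155]
194 [183, 214, 250, 257, 382, 491, 434, 221, 528, 631, 620, 614, 612, 613] [63, 74, 87, 85, 108, 92, 80, 45, 127, 161, 158, 155, 154, 155]
```

Emit:
step_arm:
  commands:
    - [[1,-3,0],0,0.0]
    - [[1,-3,0],0,0.0]
    - [[1.5,-3,0],0,0.0]

```text
clock: 20.35
eef_pos: [569.7, -110.8, 250.9]
tcp_rot: [-3.134, 0.008, 1.414]
contact_force: [5.5, -2.3, -7.0]
opening: 0.169
```

```bash
python3 -c "
from h import *
p=crank();arc(p,.1,4);print(sense()['tcp_rot'],sense()['wrist_torque'])"| sed 's/np.float64(\([^)]*\))/\1/g'
```

```text
phi -1.174 r 29.2 Ft -5.88 Fr -0.97 z 250.9 yaw 1.414 clock 20.35
[[[1.3, -2.7, 0], 0, 0.0], [[1.6, -2.6, 0], 0, 0.0], [[1.8, -2.4, 0], 0, 0.0], [[2.0, -2.2, 0], 0, 0.0]]
[-3.13371325  0.00816649  1.41418528] [-0.57544112 -0.68615111  0.00236096]
```

Emit:
step_arm:
  commands:
    - [[1.5,-2.5,0],0,0.0]
    - [[1.5,-2.5,0],0,0.0]
    - [[2,-2.5,0],0,0.0]
    - [[2,-2,0],0,0.0]

```text
clock: 20.85
eef_pos: [563.0, -105.3, 250.9]
tcp_rot: [-3.14, 0.013, 1.416]
contact_force: [3.1, -4.9, -5.2]
opening: 0.172
```

```bash
python3 -c "
from h import *
p=crank();arc(p,.1,4)"| sed 's/np.float64(\([^)]*\))/\1/g'
```

```text
phi -0.919 r 29.3 Ft -5.64 Fr 1.12 z 250.9 yaw 1.416 clock 20.85
[[[1.9, -2.3, 0], 0, 0.0], [[2.2, -2.1, 0], 0, 0.0], [[2.4, -1.9, 0], 0, 0.0], [[2.5, -1.6, 0], 0, 0.0]]
```

Emit:
step_arm:
  commands:
    - [[2,-2.5,0],0,0.0]
    - [[2,-2,0],0,0.0]
    - [[2.5,-2,0],0,0.0]

```text
clock: 21.22
eef_pos: [558.6, -100.1, 250.9]
tcp_rot: [3.139, 0.017, 1.417]
contact_force: [2.0, -4.9, -4.8]
opening: 0.169
```

```bash
python3 -c "
from h import *
p=crank();arc(p,.1,4)"| sed 's/np.float64(\([^)]*\))/\1/g'
```

```text
phi -0.719 r 29.5 Ft -5.20 Fr 0.91 z 250.9 yaw 1.417 clock 21.23
[[[2.4, -1.9, 0], 0, 0.0], [[2.5, -1.6, 0], 0, 0.0], [[2.7, -1.4, 0], 0, 0.0], [[2.8, -1.1, 0], 0, 0.0]]
```

Emit:
step_arm:
  commands:
    - [[2.5,-2,0],0,0.0]
    - [[2.5,-1.5,0],0,0.0]

```text
clock: 21.48
eef_pos: [556.4, -96.2, 250.9]
tcp_rot: [3.137, 0.02, 1.418]
contact_force: [2.7, -4.3, -4.3]
opening: 0.169
```

```bash
python3 -c "
from h import *
p=crank();arc(p,.1,4);save('top','t5')"| sed 's/np.float64(\([^)]*\))/\1/g'
```

```text
phi -0.585 r 29.7 Ft -5.03 Fr -0.69 z 250.9 yaw 1.418 clock 21.48
[[[2.6, -1.5, 0], 0, 0.0], [[2.7, -1.3, 0], 0, 0.0], [[2.8, -1.0, 0], 0, 0.0], [[2.9, -0.7, 0], 0, 0.0]]
```

Emit:
step_arm:
  commands:
    - [[2.5,-1.5,0],0,0.0]
    - [[2.5,-1.5,0],0,0.0]

```text
clock: 21.78
eef_pos: [554.6, -92.1, 250.8]
tcp_rot: [3.135, 0.023, 1.419]
contact_force: [4.3, -4.4, -5.5]
opening: 0.172
```

```bash
python3 -c "
from h import *
p=crank();arc(p,.1,4);save('top','t6')
for n in ('top4','t5','t6'):
  im=cv2.imread(f'pics/{n}_raw.png')
  for v in (192,194): print(n,v,im[v,226:240].sum(1).tolist())"| sed 's/np.float64(\([^)]*\))/\1/g'
```

```text
phi -0.450 r 29.8 Ft -5.42 Fr -2.82 z 250.8 yaw 1.419 clock 21.77
[[[2.8, -1.2, 0], 0, 0.0], [[2.9, -0.9, 0], 0, 0.0], [[2.9, -0.6, 0], 0, 0.0], [[3.0, -0.3, 0], 0, 0.0]]
top4 192 [216, 333, 318, 368, 668, 522, 522, 292, 234, 644, 620, 612, 617, 611]
top4 194 [183, 214, 250, 257, 382, 491, 434, 221, 528, 631, 620, 614, 612, 613]
t5 192 [224, 336, 328, 387, 686, 527, 521, 640, 624, 620, 622, 621, 624, 624]
t5 194 [197, 226, 247, 276, 400, 487, 483, 642, 627, 626, 624, 622, 621, 624]
t6 192 [219, 341, 327, 388, 687, 525, 507, 633, 625, 623, 624, 623, 621, 621]
t6 194 [198, 221, 248, 279, 398, 488, 608, 632, 626, 629, 626, 625, 621, 621]
```

Emit:
step_arm:
  commands:
    - [[2.5,-1,0],0,0.0]
    - [[2.5,-1,0],0,0.0]

```text
clock: 22.08
eef_pos: [553.6, -88.4, 250.8]
tcp_rot: [3.134, 0.026, 1.419]
contact_force: [3.3, -6.2, -3.6]
opening: 0.172
```

```bash
python3 -c "
from h import *
p=crank();arc(p,.1,4);save('top','t7')
for n in ('t6','t7'):
  im=cv2.imread(f'pics/{n}_raw.png')
  for v in (192,194): print(n,v,im[v,226:240].sum(1).tolist())"| sed 's/np.float64(\([^)]*\))/\1/g'
```

```text
phi -0.339 r 29.9 Ft -6.65 Fr -2.08 z 250.8 yaw 1.419 clock 22.07
[[[2.9, -0.9, 0], 0, 0.0], [[2.9, -0.6, 0], 0, 0.0], [[3.0, -0.3, 0], 0, 0.0], [[3.0, 0.0, 0], 0, 0.0]]
t6 192 [219, 341, 327, 388, 687, 525, 507, 633, 625, 623, 624, 623, 621, 621]
t6 194 [198, 221, 248, 279, 398, 488, 608, 632, 626, 629, 626, 625, 621, 621]
t7 192 [227, 347, 337, 378, 660, 528, 553, 633, 627, 628, 625, 624, 628, 624]
t7 194 [194, 221, 254, 268, 405, 486, 612, 638, 630, 630, 629, 626, 627, 629]
```

Emit:
step_arm:
  commands:
    - [[2.6,-0.8,0],0,0.0]

```text
clock: 22.25
eef_pos: [553.3, -86.5, 250.8]
tcp_rot: [3.134, 0.027, 1.42]
contact_force: [3.2, -7.1, -4.1]
opening: 0.169
```

```bash
python3 -c "
from h import *
p=crank();arc(p,.1,4);save('top','t8')
for n in ('t7','t8'):
  im=cv2.imread(f'pics/{n}_raw.png')
  for v in (192,194): print(n,v,im[v,226:240].sum(1).tolist())"| sed 's/np.float64(\([^)]*\))/\1/g'
```

```text
phi -0.284 r 30.0 Ft -7.49 Fr -2.26 z 250.8 yaw 1.420 clock 22.25
[[[2.9, -0.7, 0], 0, 0.0], [[3.0, -0.4, 0], 0, 0.0], [[3.0, -0.1, 0], 0, 0.0], [[3.0, 0.2, 0], 0, 0.0]]
t7 192 [227, 347, 337, 378, 660, 528, 553, 633, 627, 628, 625, 624, 628, 624]
t7 194 [194, 221, 254, 268, 405, 486, 612, 638, 630, 630, 629, 626, 627, 629]
t8 192 [219, 343, 334, 379, 659, 526, 603, 633, 628, 629, 626, 626, 625, 627]
t8 194 [194, 220, 253, 280, 416, 487, 694, 635, 632, 630, 629, 625, 627, 629]
```

Emit:
step_arm:
  commands:
    - [[2.2,-0.5,0],0,0.0]
    - [[0.7,0,0],0,0.0]

```text
clock: 22.55
eef_pos: [553.2, -85.0, 250.8]
tcp_rot: [3.134, 0.03, 1.421]
contact_force: [1.6, -2.5, -2.3]
opening: 0.166
```

```bash
python3 -c "
from h import *
p=crank();save('top','t9')"
```

```text
phi -0.247 r 30.0 Ft -2.59 Fr -1.33 z 250.8 yaw 1.421 clock 22.55
```

Emit:
step_arm:
  commands:
    - [[0.3,0,0],0,0.5]
    - [[0,0,0],0,0.5]
    - [[0,0,0],0,0.5]
    - [[0,0,-15],0,0.5]
    - [[0,0,-30],0,0.5]
    - [[0,0,-20],0,0.5]
    - [[0,0,0],0,0.5]

```text
clock: 23.48
eef_pos: [552.9, -82.2, 320.6]
tcp_rot: [3.133, 0.029, 1.421]
contact_force: [0.2, -0.5, 0.2]
opening: 0.502
```

```bash
python3 -c "
from h import *
print(gp()[0],sense()['contact_force'])
plan([600,55,325],YJ,5,0.5)"
```

```text
[553.53902213 -86.88606669 165.71031897] [ 0.19596974 -0.45876084  0.15590968]
[600.3  55.2 324.6] 1.415
[[[29,5,-1],0.001,0.5],[[28,5,-1],0.001,0.5],[[29,5,-1],0.001,0.5],[[28,5,-1],0.002,0.5],[[29,6,0],0.001,0.5]]
```

Emit:
step_arm:
  commands:
    - [[29,5,-1],0.001,0.5]
    - [[28,5,-1],0.001,0.5]
    - [[29,5,-1],0.001,0.5]
    - [[28,5,-1],0.002,0.5]
    - [[29,6,0],0.001,0.5]
    - [[0,0,0],0,0.5]
    - [[0,0,0],0,0.5]

```text
clock: 24.35
eef_pos: [600.0, 58.8, 318.1]
tcp_rot: [3.136, 0.03, 1.414]
contact_force: [-0.4, 0.1, -0.6]
opening: 0.5
```

```bash
python3 -c "
from h import *
m=save('wrist','w7',None,1.4);print(sense()['eef_pos'])
for z in (60,):
  for X in ([583.6,-87.1,72],): print(np.array(proj(m,X))*1.4)"
```

```text
[600.04127562  58.65170214 318.11051497]
[401.03913295 510.94334203]
```

View pics/w7.png

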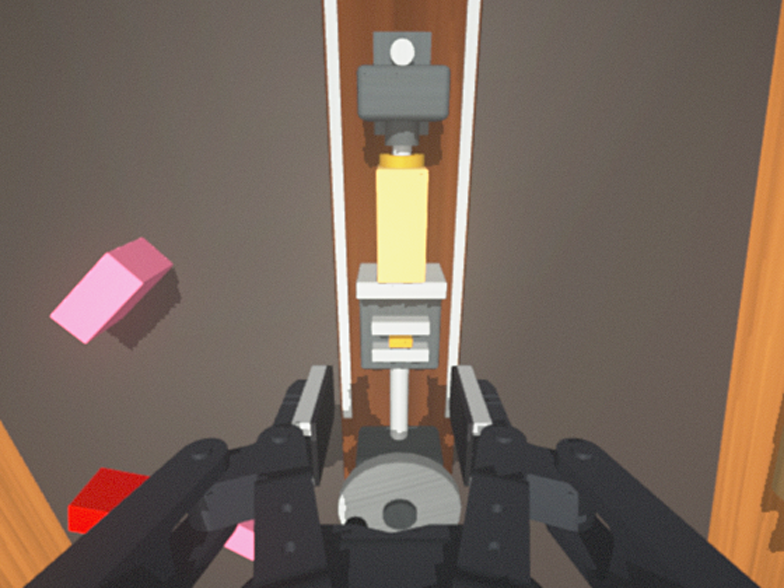

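The block is flush between jaw and plunger, with its top at rows 170–282. The pin sits at row 341 between the lugs at 325 and 354. I'm checking slack and plunger in one enlarged composite.

```bash
python3 -c "
import cv2,numpy as np
def c(n,x0,y0,x1,y1,s=1):
  im=cv2.imread(f'pics/{n}_raw.png')[int(y0/1.4):int(y1/1.4),int(x0/1.4):int(x1/1.4)]
  return cv2.resize(im,(390,290),interpolation=cv2.INTER_CUBIC)
a=np.vstack([np.hstack([c('w7',340,250,460,370),c('w7',340,60,460,190)]),np.hstack([c('w5',310,85,460,245),c('w4',310,90,470,260)])])
cv2.imwrite('pics/comp.png',a)
w7=cv2.imread('pics/w7_raw.png');
print([w7[r,284:290].sum(1).mean().round().astype(int).item() for r in range(222,262)])
print([w7[r,284:290].sum(1).mean().round().astype(int).item() for r in range(90,126)])
"
```

```text
[415, 413, 421, 469, 548, 551, 544, 584, 676, 720, 721, 719, 720, 719, 721, 727, 718, 535, 406, 456, 540, 556, 549, 550, 555, 552, 496, 601, 720, 724, 720, 718, 718, 720, 728, 717, 510, 385, 394, 393]
[274, 271, 268, 277, 317, 379, 394, 391, 389, 390, 391, 395, 386, 411, 466, 496, 498, 495, 562, 694, 703, 584, 528, 543, 546, 544, 545, 541, 544, 548, 570, 636, 658, 658, 658, 656]
```

View pics/comp.png

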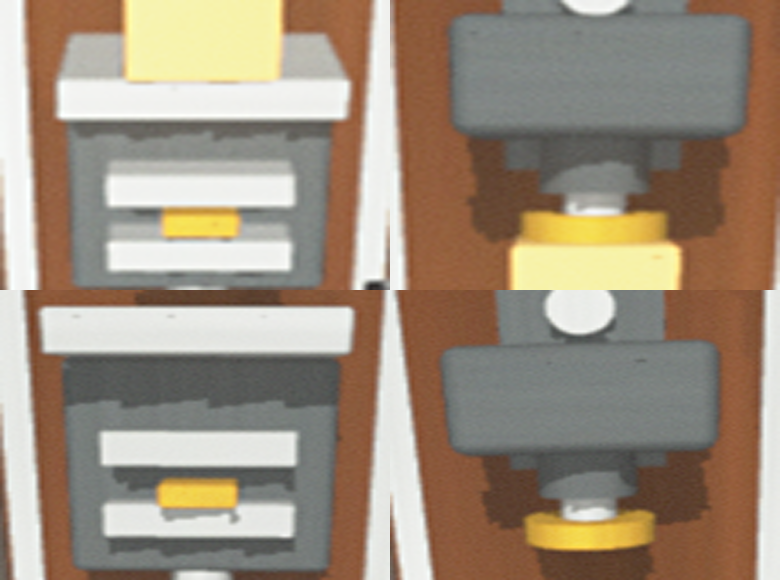

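```bash
python3 -c "
from h import *
c,s=np.cos(YJ),np.sin(YJ)
def J(X): d=X[:2]-AX; return c*d[0]+s*d[1]-135
for n,u,rows in [('w7',402,((60+131/2.23,60+135/2.23),(60+212/2.23,60+214/2.23),169.5)),('w4',390,((90+161/1.706,90+165/1.706),(90+222/1.706,90+225/1.706),None))]:
  m=load(n);B=lambda v,z: J(back(m,u/1.4,v/1.4,z))
  po=np.mean([B(v,58) for v in rows[0]]);d=np.mean([B(v,52) for v in rows[1]])
  print(n,'post',po.round(2),'disc back',d.round(2),'diff',(po-d).round(2), 'blockF',B(rows[2],60) if rows[2] else '')
m=load('w7');print('jawface x(visible top front hidden); blockB',J(back(m,402/1.4,282/1.4,60)))
"
```

```text
w7 post 99.57 disc back 82.68 diff 16.89 blockF 76.47054658457984
w4 post 99.06 disc back 83.8 diff 15.26 blockF 
jawface x(visible top front hidden); blockB 17.13940874635901
```

```bash
python3 -c "
from h import *
for i in range(2): save('top',f'ta{i}')
for n in ('top4','t5','t6','t7','t8','t9','ta0','ta1'):
  im=cv2.imread(f'pics/{n}_raw.png').astype(int)
  print(n,[im[v,228:233,0].tolist() for v in (191,192,193)],[ (im[v,228:234,2]-im[v,228:234,0]).tolist() for v in (190,191,192,193,194,195)])"
```

```text
top4 [[109, 116, 90, 108, 91], [109, 126, 229, 97, 98], [97, 139, 185, 94, 100]] [[-8, -5, 37, 101, 121, 105], [-7, -8, 6, 102, 132, 80], [-8, -7, -13, 137, 136, 74], [-9, -7, 21, 139, 135, 57], [-8, 2, 36, 131, 117, 53], [2, 21, 48, 119, 103, 46]]
t5 [[113, 119, 94, 107, 88], [113, 132, 235, 98, 98], [98, 145, 191, 91, 77]] [[-9, -8, 34, 104, 125, 99], [-8, -6, 5, 104, 133, 96], [-9, -6, -14, 137, 134, 77], [-8, -7, 21, 142, 112, 74], [-6, 3, 36, 136, 121, 79], [4, 19, 47, 123, 110, 81]]
t6 [[109, 119, 95, 95, 72], [113, 132, 235, 94, 100], [101, 143, 191, 92, 109]] [[-10, -6, 35, 103, 123, 53], [-6, -6, 5, 129, 104, 71], [-9, -6, -13, 142, 124, 82], [-8, -6, 21, 140, 112, 78], [-7, 1, 37, 136, 96, 81], [1, 17, 48, 123, 95, 81]]
t7 [[111, 122, 88, 87, 101], [117, 129, 204, 96, 120], [99, 143, 182, 95, 140]] [[-6, -5, 35, 111, 113, 78], [-8, -9, 31, 138, 122, 77], [-11, -5, 27, 140, 113, 80], [-8, -8, 30, 139, 100, 78], [-7, 3, 62, 135, 94, 79], [2, 20, 77, 124, 72, 82]]
t8 [[110, 123, 88, 89, 102], [115, 129, 204, 95, 143], [99, 146, 153, 95, 148]] [[-8, -7, 40, 130, 117, 81], [-7, 
[... 199 characters left out ...]
 97, 149]] [[-8, -8, 35, 130, 119, 79], [-7, -12, 37, 137, 112, 79], [-8, -7, 64, 140, 95, 82], [-10, -6, 102, 137, 93, 79], [-9, 2, 104, 132, 77, 79], [2, 20, 98, 118, 72, 81]]
ta0 [[209, 210, 215, 216, 198], [193, 179, 160, 141, 133], [136, 130, 123, 122, 122]] [[17, 17, 18, 20, 22, 20], [16, 18, 18, 17, 15, 2], [16, 3, -5, -13, -15, -24], [-17, -21, -26, -31, -30, -29], [-30, -29, -29, -28, -29, -26], [-31, -27, -27, -28, -29, -28]]
ta1 [[205, 208, 217, 216, 198], [219, 179, 160, 140, 134], [139, 128, 123, 123, 122]] [[18, 18, 18, 19, 19, 20], [19, 18, 16, 17, 13, 4], [18, 4, -5, -10, -17, -22], [-9, -22, -27, -32, -29, -28], [-31, -30, -28, -30, -29, -27], [-28, -29, -26, -29, -28, -29]]
```

```bash
python3 -c "
from h import *
s=sense();print(s['clock'],s['contact_force'],s['opening']);print(sign_off())"
```

```text
24.5 [ 0.63898103  0.3169079  -0.6120284 ] 0.4989181216911476
the job is handed in; nothing more can be done
None
```

The job is done and handed in at 24.5 s. The block is clamped on the stop at roughly 1.5 mm of plunger give, and the gripper is open and clear of everything.

- **Opening the jaw:** I cranked it back to about -4.4 rad. The pictures show the jaw back by about 27 mm.
- **Loading the block:** I stood the long spruce block upright and lengthwise on the bed and let go. I then cranked the jaw in from the open side without backing off.
- **Feeling the stop:** The handle force while turning rose from about 5.2 to 7.5 N as the plunger gave. One small further closing step ended at about -0.25 rad, and I let go.

**Last checks**
- **Plunger give:** Crank angle since contact gives about 1.3 mm, handle force about 1.55 mm, and the top-camera shift of the disc about 1.65 mm. That is about 10 to 13 N, well under 30 N.
- **Slack:** The close wrist picture shows the pin against the closing lug.
- **Block:** It is flush between jaw and plunger.
- **Other things:** The blocks beside the jig stood undisturbed in the last wrist picture. I took no last look at the other things; the arm did not go near them low down.
- **One check disagreed:** A rough comparison of the stop-to-disc distance between two wrist pictures came out 1.6 mm the wrong way. It is no more accurate than that, so I set it aside for the three estimates above.
- **One check failed:** The final top pictures showed the arm over the stop, so the plunger shift was last measured just before I let go.

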